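# Slide the drip tray out of the middle of the keyed stack

## Task

Get the heavy terracotta drip tray out from the middle of the stack: lift the handled top tray off, level, and set it gently flat on the middle of the rubber mat, then draw the drip tray off its key and slide it, without lifting it, until it lies flat and wholly on the slatted cedar step. Then gently restack the top tray on the base, square and flat on its deck, with its notch fitted round the key. Leave everything else where it is.

Things in the scene. Friction and masses are not known exactly. Their poses are not given: they have to be found in the camera images.
- base: Bottom unit of the stack, fixed: a solid grey plastic block 150 x 150 mm, flat top (deck) 40 mm above the table; origin under its centre, z up. Its +x edge, the one away from the robot, carries the key.
- key_top (a point): Centre of the top of the key, an upright post on the base's deck, 24 mm wide (y) and 18 mm (x). In the base's frame this point is x = 66, y = 0, z = 100 mm; the key fills x = 57 to 75, y = -12 to 12 mm; its last 6 mm are slightly narrower.
- drip_tray: Terracotta drip tray, the middle of the stack, about 0.6 kg, lying on the deck: 140 (x) x 130 (y) x 26 mm high, origin at the centre of its underside. Open recess above: floor 10 mm thick, rim walls 12 mm thick and 26 mm high (recess 16 mm deep, 116 x 106 mm inside). It slides on deck and step with some 2 to 8 N of friction.
- drip_notch (a point): On the drip tray: middle of the inner end of the notch in its +x edge, at x = 50, y = 0, z = 26 mm. Notch 32 mm wide (y), 20 mm deep (x), right through, walled 12 mm thick toward the recess (at y = 0 the recess runs from x = -58 to 38 mm). The key stands in it; the tray must move 16 mm or more in the base's -x (toward the robot) to pass the key sideways.
- top_tray: Grey plastic top tray with a raised handle, about 0.4 kg, stacked on the drip tray: 140 (x) x 130 (y) mm, origin at the centre of its underside; floor 8 mm thick, walls 5 mm thick and 40 mm high. The same notch, 32 mm wide and 20 mm deep, in the middle of its +x edge, through the floor, fits round the key with 4 mm to spare either side.
- handle (a point): Centre of the handle bar of the top tray, 85 mm above its origin, axes as the tray's. The bar is straight along y, 100 mm long, 14 mm wide (x), 20 mm high, from 75 to 95 mm above the underside, on two uprights at y = -45 and 45 mm.
- step: Low slatted cedar step, fixed, to the left or right of the base (varies): 210 (x) x 190 (y) mm, top 37 mm above the table (3 mm lower than the deck), with a gap of up to 20 mm between it and the base; origin under its centre. Its slats run along y, its top is flat.
- mat: Flat black rubber mat, fixed, on the other side of the base from the step: 180 (x) x 170 (y) x 4 mm; origin under its centre.
- bottle: Blue plastic twist-cap bottle, 60 across, 190 tall; origin under its centre. Sizes in mm. Bystander.
- bowl: Stainless steel bowl, 120 across, 60 tall; origin under its centre. Sizes in mm. Bystander.
- pot: Terracotta flowerpot, 86 across, 85 tall; origin under its centre. Sizes in mm. Bystander.
- wide_pot: Wider terracotta flowerpot, 110 across, 70 tall; origin under its centre. Sizes in mm. Bystander.
- fork: Hand fork lying flat, wooden handle, about 218 long, 50 wide, 28 high; origin under it near the middle, x from handle to tines. Sizes in mm. Bystander.
- clip: Black spring clip gripping a white plastic plant tag, about 120 long, 34 wide, 25 high; lies flat, tag along its +x. Sizes in mm. Bystander.
There are look-alikes about, which are no part of the job. What is shaped like the top_tray but red or turquoise is not meant.

How it is judged:
On the way, in this order (a step that is already met when the one before it is completed fails the run):
1. the top tray stands flat on the mat, let go, while the drip tray is still on the base (x of top_tray in the frame of mat between -0.045 and 0.045 m and y of top_tray in the frame of mat between -0.045 and 0.045 m and height (world z) of top_tray below 0.008 m and angle between top_tray's own z axis and vertical below 0.03 rad and linear speed of top_tray below 0.02 m/s and angular speed of top_tray below 0.1 rad/s and contact force between the fingers and drip_tray below 0.1 N and contact force between the fingers and top_tray below 0.1 N and height (world z) of drip_tray above 0.0385 m and horizontal distance between drip_tray and base below 0.06 m), for 0.2 s.
2. the drip tray lies flat and wholly on the step, let go, with the top tray still on the mat (x of drip_tray in the frame of step between -0.035 and 0.035 m and y of drip_tray in the frame of step between -0.03 and 0.03 m and height (world z) of drip_tray below 0.0395 m and angle between drip_tray's own z axis and vertical below 0.02 rad and linear speed of drip_tray below 0.02 m/s and angular speed of drip_tray below 0.1 rad/s and contact force between the fingers and drip_tray below 0.1 N and contact force between the fingers and top_tray below 0.1 N and x of top_tray in the frame of mat between -0.045 and 0.045 m and y of top_tray in the frame of mat between -0.045 and 0.045 m and height (world z) of top_tray below 0.008 m and angle between top_tray's own z axis and vertical below 0.03 rad), for 0.2 s.
At the end, for the whole second after the job is handed in: Top tray flat on the base's deck (3 mm, 1.7 deg), notch round the key, within 8 mm sideways, -12 to 9 mm in x and 0.12 rad of square; drip tray flat on the step, centre within 35 mm (x) and 30 mm (y) of the step's; both at rest and released (x of top_tray in the frame of base between -0.012 and 0.009 m and y of top_tray in the frame of base between -0.008 and 0.008 m and height (world z) of top_tray between 0.037 and 0.043 m and angle between top_tray's own z axis and vertical below 0.03 rad and angle between the x axis of top_tray and the x axis of base, either way round below 0.12 rad and x of drip_tray in the frame of step between -0.035 and 0.035 m and y of drip_tray in the frame of step between -0.03 and 0.03 m and height (world z) of drip_tray below 0.0395 m and angle between drip_tray's own z axis and vertical below 0.02 rad and linear speed of each of top_tray, drip_tray below 0.02 m/s and angular speed of each of top_tray, drip_tray below 0.1 rad/s and contact force between the fingers and drip_tray below 0.1 N and contact force between the fingers and top_tray below 0.1 N); the robot touches nothing.
It fails at once if the drip tray is lifted (20 mm or more above the deck) or tipped beyond 15 degrees (height (world z) of drip_tray above 0.06 m or angle between drip_tray's own z axis and vertical above 0.26 rad).
It fails at once if the top tray is tipped beyond 30 degrees (angle between top_tray's own z axis and vertical above 0.52 rad).
It fails at once if the top tray is dropped or banged down (over 0.4 m/s within 15 mm of the mat or the base's deck) (linear speed of top_tray above 0.4 m/s and (height (world z) of top_tray below 0.019 m or (height (world z) of top_tray below 0.055 m and horizontal distance between top_tray and base below 0.06 m))).
It fails at once if a bystander is moved more than 30 mm (distance of any of bottle, bowl, pot, wide_pot, fork, clip from where it was at the start of the episode above 0.03 m).
It also fails if it takes over 64 s, if anything falls off the work surface, if the arm or the gripper's body presses on something with over 40 N, if the wrist force passes 120 N, or if a joint passes its speed limit or range.

## Robot

A 6-joint arm with a two-finger parallel gripper is mounted at the origin on the work surface. World frame = base frame: x ahead of the robot, y to its left, z up, the work surface at z = 0. Lengths are in m, angles in rad, forces in N, time in s.
With the tool pointing down it reaches from about 0.35 to 0.975 m from the base axis. Payload 4.9 kg.
Tool frame: the origin (TCP) lies midway between the tips of the shut fingers; the grasp point (between the pads) lies manip.grip_depth behind it (manip.grip_depth is the distance from the TCP to the grasp point, in m); z points along the fingers, x is the direction in which the jaws open and shut, and the axes are right-handed (so a half turn about z gives the same grasp; the last joint's range is limited). The gripper opens to 85 mm and grips with 20 to 120 N. Pads are 22 mm wide; open, the fingers measure 114 mm over their backs; the gripper's body (76 mm by 85 mm) begins 54 mm behind the grasp point. The pads swing forward as they close: fully open they stand 13 mm farther back than shut.
Start: joints at [1.176, 0.053, 1.613, -0, 1.476, -0.119], TCP at [0.17, 0.601, 0.231] pointing down, gripper open.
Joint ranges: [-3.01, 3.01], [-1.01, 2.22], [0.06, 2.58], [-1.02, 4.17], [0.09, 2.62], [-3.14, 3.14]. Speed limits (rad/s): [2.57, 2.57, 3.14, 3.14, 3.14, 3.14].

## Interface

Orientations are given as a unit quaternion [w, x, y, z].
In Python, from plant import state, grab_frame, ticket, manip gives the robot as it stands.
- The arm moves only by the tool carry_out, never from a script. Its argument "moves" is a list that holds one entry, the list of rows, each a list of 7 numbers: the turn, a rotation vector about the tool's x, y, z each as a share of 5 degrees, from -1 to 1, then the shift along the tool's x, y, z each as a share of 0.04 m, from -1 to 1, then the gripper command: -1 is shut, 1 is fully open, values between are in proportion. A call has 1 to 8 rows; each row shifts and turns the commanded pose from where the row before left it, along the tool's axes as they then stand; what a row does not reach is not made up. A row lasts 1/12 s, in which the tool goes at most 41.7 mm and 7.16 degrees, less where a joint would pass 70% of its speed; a pose out of reach is approached as far as the arm can. A call with a number of a shift or a turn outside -1 to 1 is refused whole. A call with a gripper value outside its range is refused whole. The fingers move at their own pace and stop on an object; the grip force is fixed at half the most. Time passes only in rows, so rows that do not move let the fingers close. It gives the time, the measured TCP pose, the force and the opening at its end, in the units of the state.
- state(): the state, without advancing time (a new reading comes with each control period).
- grab_frame(name): name is "scene" or "top" or "wrist"; returns a dict with "frame" (384x512x3 uint8, red, green, blue), "z_map" (384x512 float32, m along the optical axis (not along the pixel's ray), 0 where there is no reading), "K" (3x3 intrinsics, pixels), "world_from_camera" (4x4, takes a point from camera to world coordinates); the wrist camera has in their place "hand_eye" (4x4, takes a point from camera to tool coordinates, whose origin is the TCP and whose axes are the tool frame's). Camera axes: x right, y down, z forward; pixel columns grow to the right and rows downward; lengths in m; the calibration is good to about 2 mm. A picture is of the moment at which its call begins: read the wrist's pose just before it.
- ticket.job_done(): hands the job in, once; it reports no verdict.
The state is a dict: "time": time; "joint_pos": joint angles; "joint_vel": joint speeds; "joint_efforts": joint torques, N m; "tool_pos": TCP position; "tool_rot": TCP orientation; "contact_force": force on the tool from outside, world axes, zero at the start; "ft_torque": the same for the moment, N m; "gripper_width": opening from 0.0 (shut) to 1.0 (fully open).
Only numpy, scipy, OpenCV 4.12 (cv2) and the standard library are available. Lean on these libraries where they do the work, as an engineer would, in place of code of your own. Each camera call takes 0.05 s, during which the arm holds its last target.

## Working session

There is one attempt and no reset: what is moved stays moved. The work goes in short steps, Python scripts to look and compute and a tool call to move; the robot and the scene stay as the last step left them, time stands still between calls to the robot, and variables do not carry over. Pictures are saved under pics/ and viewed, and the job is handed in when it is done.

Besides the shell and the picture viewer there is one more tool, called after "Call:" by a JSON object that holds its "method" and its "body". carry_out: Moves the arm, as the interface text tells. Shift numbers are shares of 0.04 m and turn numbers shares of 5 degrees, none past 1 either way. Its arguments: {"type":"object","properties":{"moves":{"type":"array"}},"required":["moves"]}

```bash
ls; mkdir -p pics; cat > h.py <<'E'
import numpy as np, cv2
from plant import state, grab_frame, ticket, manip
from scipy.spatial.transform import Rotation as R
def cam(n):
    s=state(); f=grab_frame(n)
    if n=="wrist":
        T=np.eye(4); q=s["tool_rot"]; T[:3,:3]=R.from_quat([q[1],q[2],q[3],q[0]]).as_matrix(); T[:3,3]=s["tool_pos"]
        f["world_from_camera"]=T@f["hand_eye"]
    return f
def cloud(f):
    z=f["z_map"];K=f["K"];v,u=np.mgrid[:z.shape[0],:z.shape[1]]
    P=np.stack([(u-K[0,2])/K[0,0]*z,(v-K[1,2])/K[1,1]*z,z],-1)
    T=f["world_from_camera"]; return P@T[:3,:3].T+T[:3,3]
def save(f,n): cv2.imwrite("pics/"+n,f["frame"][:,:,::-1])
E
python3 - <<'E'
from h import *
s=state();print(s);print(manip.grip_depth)
for n in("scene","top"):
    f=cam(n);save(f,n+"0.png");np.savez(n+"0.npz",**f);print(f["world_from_camera"].round(3).tolist(),f["K"].tolist())
E
```

```text
pics
{'time': 0.0, 'joint_pos': array([ 1.17599557e+00,  5.33393382e-02,  1.61430258e+00, -2.66316893e-05,
        1.47600409e+00, -1.18992277e-01]), 'joint_vel': array([-0.00060198,  0.00215406, -0.00067825, -0.00027748, -0.00021407,
        0.0003332 ]), 'joint_efforts': array([ 2.64501585e-03, -3.93682551e+01, -3.70177317e+01,  3.59040473e-05,
        7.12262525e-03, -7.80716164e-06]), 'tool_pos': array([0.16996172, 0.60079334, 0.23006876]), 'tool_rot': array([ 5.29138100e-04,  7.97596751e-01,  6.03190160e-01, -8.79917569e-04]), 'contact_force': array([-0.68068549,  0.37361811,  0.55762185]), 'ft_torque': array([ 0.05247649,  0.0072208 , -0.01778513]), 'gripper_width': 0.9994841330726316}
0.0187
[[-0.892, 0.269, -0.364, 0.942], [0.452, 0.561, -0.694, 0.789], [0.018, -0.783, -0.621, 0.811], [0.0, 0.0, 0.0, 1.0]] [[382.1742389163415, 0.0, 252.69040960790107], [0.0, 382.1742389163415, 198.36617130964368], [0.0, 0.0, 1.0]]
[[0.002, -0.989, 0.147, 0.318], [-1.0, -0.004, -0.011, 0.049], [0.011, -0.147, -0.989, 1.625], [0.0, 0.0, 0.0, 1.0]] [[465.8789433862255, 0.0, 261.07397834262304], [0.0, 465.8789433862255, 194.2093179783909], [0.0, 0.0, 1.0]]
```

View pics/scene0.png

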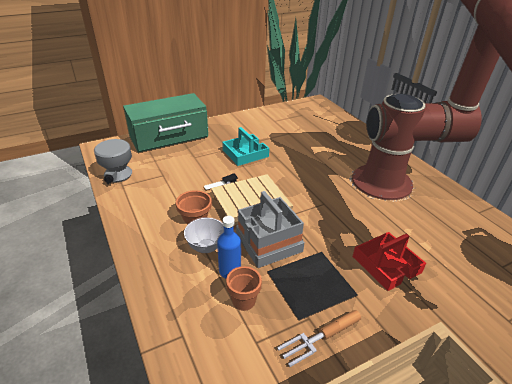

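View pics/top0.png

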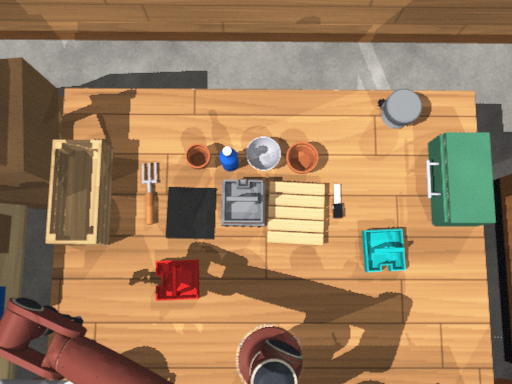

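The stack is at top-view pixel (243,202), with the mat to its left (191,213; +y) and the step to its right (297,213; -y). The bottle (229,157) and bowl (264,152) stand just beyond the stack. Next I measure positions from the depth maps.

```bash
cat >> h.py <<'E'
def rect(P,m):
    p=P[m][:,:2].astype(np.float32); r=cv2.minAreaRect(p*1000); return np.round(r[0],1),np.round(r[1],1),round(r[2],2),len(p)
E
python3 - <<'E'
from h import *
for n in("top","scene"):
    f=dict(np.load(n+"0.npz"));P=cloud(f);z=P[...,2];hsv=cv2.cvtColor(f["frame"],cv2.COLOR_RGB2HSV)
    ok=f["z_map"]>0
    x,y=P[...,0],P[...,1]
    print(n)
    def cc(m,name,k=60):
        nb,l,st,c=cv2.connectedComponentsWithStats(m.astype(np.uint8))
        for i in range(1,nb):
            if st[i,4]>k: print(name,c[i].round(),rect(P,l==i),"z",np.percentile(z[l==i],[5,50,95]).round(4))
    reg=ok&(x>0.3)&(x<0.8)&(abs(y)<0.45)
    cc(reg&(z>0.152)&(z<0.17)&(hsv[...,1]<80),"handle",15)
    cc(reg&(z>0.09)&(z<0.115)&(hsv[...,1]<80),"rim",30)
    cc(reg&(z>0.03)&(z<0.044)&(hsv[...,0]<30)&(hsv[...,1]>60),"step",200)
    cc(reg&(z<0.01)&(hsv[...,2]<70),"mat",200)
    cc(reg&(z>0.02),"any",40)
E
```

```text
top
handle [243. 199.] (array([521.4,  91.8]), array([12.7, 98.6]), 0.15, 132) z [0.154  0.1602 0.1657]
rim [243. 182.] (array([588.3,  92.4]), array([18.7, 20.1]), 0.96, 37) z [0.0908 0.0988 0.1045]
rim [243. 200.] (array([522.8,  93.2]), array([141.7, 128.5]), 0.16, 327) z [0.0928 0.1049 0.111 ]
step [296. 207.] (array([512.2, -90. ]), array([190.1, 168.4]), 87.35, 2354) z [0.0315 0.0367 0.042 ]
step [295. 238.] (array([404.9, -85.8]), array([189. ,  38.5]), 87.34, 597) z [0.0317 0.0365 0.042 ]
mat [191. 212.] (array([495.3, 276.1]), array([167.3, 176.8]), 88.73, 2279) z [-0.0026  0.0034  0.0086]
any [399. 122.] (array([ 794.1, -434.4]), array([30.5, 11. ]), 87.89, 65) z [0.0784 0.1089 0.1218]
any [264. 151.] (array([693.4,  23.5]), array([114.1, 119.2]), 89.81, 493) z [0.022  0.0411 0.0621]
any [303. 156.] (array([ 678. , -109.2]), array([107.3, 109.4]), 31.95, 494) z [0.0251 0.0542 0.0731]
any [197. 155.] (array([678.3, 247.1]), array([84.7, 83.6]), 27.4, 360) z [0.0264 0.0669 0.0878]
any [229. 159.] (array([667.3, 140. ]), array([55.1, 59. ]), 14.95, 352) z [0.0367 0.1264 0.1904
[... 1006 characters left out ...]
]
step [374. 264.] (array([316.8, 317.5]), array([ 32.7, 141.3]), 0.14, 279) z [0.0308 0.038  0.0426]
mat [311. 285.] (array([493.6, 278.2]), array([170.9, 180.7]), 87.95, 3337) z [0.0023 0.0047 0.0071]
any [245. 146.] (array([ 368.1, -383.2]), array([138.2, 134. ]), 1.03, 584) z [0.022  0.0382 0.0952]
any [230. 177.] (array([ 501.4, -232.9]), array([49.7, 33.6]), 1.81, 73) z [0.0206 0.0236 0.027 ]
any [244. 229.] (array([572.4,  55.1]), array([485.9, 362.2]), 87.52, 8608) z [0.0278 0.0594 0.1417]
any [375. 263.] (array([316.5, 318.3]), array([ 32.8, 142.9]), 0.35, 535) z [0.0221 0.0373 0.0915]
any [339. 324.] (array([519.6, 420.9]), array([134.6,  26.1]), 2.68, 458) z [0.0208 0.026  0.0293]
```

Call:
{"method": "carry_out", "body": {"moves": [[[0,0,0.99,0,0,0,1],[0,0,0.99,0,0,0,1],[0,0,0.99,0,0,0,1],[0,0,0.99,0,0,0,1],[0,0,0.99,0,0,0,1],[0,0,0.99,0,0,0,1],[0,0,0.99,0,0,0,1],[0,0,0.99,0,0,0,1]]]}}

```text
time: 0.77
tool_pos: [0.17, 0.601, 0.2306]
tool_rot: [0.0, 0.955, 0.295, -0.0]
contact_force: [0.2, 0.5, 0.8]
gripper_width: 1.0
```

Call:
{"method": "carry_out", "body": {"moves": [[[0,0,0.99,0,0,0,1],[0,0,0.99,0,0,0,1],[0,0,0.99,0,0,0,1],[0,0,0.99,0,0,0,1],[0,0,0.99,0,0,0,1],[0,0,0.99,0,0,0,1],[0,0,0.99,0,0,0,1],[0,0,0,0,0,0,1]]]}}

```text
time: 1.43
tool_pos: [0.17, 0.601, 0.2306]
tool_rot: [0.001, 1.0, -0.001, -0.0]
contact_force: [0.7, 0.3, 0.4]
gripper_width: 1.002
```

Call:
{"method": "carry_out", "body": {"moves": [[[0,0,0,0.55,0.794,0,1],[0,0,0,0.55,0.794,0,1],[0,0,0,0.55,0.794,0,1],[0,0,0,0.55,0.794,0,1],[0,0,0,0.55,0.794,0,1],[0,0,0,0.55,0.794,0,1],[0,0,0,0.55,0.794,0,1],[0,0,0,0.55,0.794,0,1]]]}}

```text
time: 2.1
tool_pos: [0.3464, 0.3454, 0.2311]
tool_rot: [-0.0, 1.0, 0.001, 0.0]
contact_force: [0.2, 0.1, 0.0]
gripper_width: 0.996
```

Call:
{"method": "carry_out", "body": {"moves": [[[0,0,0,0.55,0.794,0,1],[0,0,0,0.55,0.794,0,1],[0,0,0,0.55,0.794,0,1],[0,0,0,0.55,0.794,0,1],[0,0,0,0.55,0.794,0,1],[0,0,0,0.55,0.794,0,1],[0,0,0,0.55,0.794,0,1],[0,0,0,0.55,0.794,0,1]]]}}

```text
time: 2.77
tool_pos: [0.5223, 0.091, 0.2311]
tool_rot: [-0.0, 1.0, 0.001, -0.0]
contact_force: [0.9, 0.5, 0.2]
gripper_width: 1.0
```

Call:
{"method": "carry_out", "body": {"moves": [[[0,0,0,0,0,0,1],[0,0,0,0,0,0,1]]]}}

```text
time: 2.93
tool_pos: [0.5222, 0.0912, 0.2308]
tool_rot: [-0.0, 1.0, -0.001, -0.001]
contact_force: [0.4, -0.3, 0.8]
gripper_width: 1.0
```

```bash
python3 - <<'E'
from h import *
print(state()["tool_pos"])
f=cam("wrist");save(f,"w1.png");P=cloud(f);z=P[...,2];x,y=P[...,0],P[...,1]
m=(z>0.155)&(z<0.165)&(x>.4)&(x<.65)&(abs(y-.09)<.1)&(f["z_map"]>0)
print(rect(P,m))
E
```

```text
[0.52221885 0.09122175 0.23078157]
(array([522.5,  94.3]), array([99.2, 13.9]), 89.49, 2532)
```

View pics/w1.png

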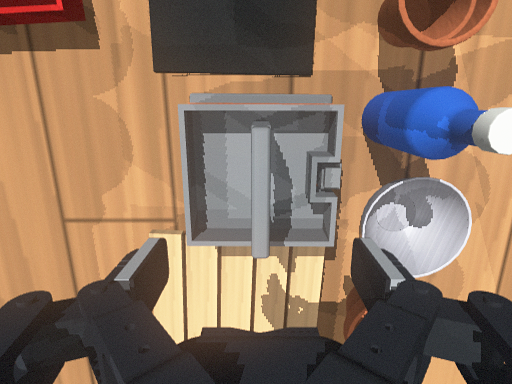

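The wrist view shows the handle bar centred at about (260,190), square to the jaws. I descend and grip it.

Call:
{"method": "carry_out", "body": {"moves": [[[0,0,0,0,-0.07,0.5,1],[0,0,0,0,0,0.5,1],[0,0,0,0,0,0.5,1],[0,0,0,0,0,0.5,1],[0,0,0,0,0,0.48,1],[0,0,0,0,0,0,1],[0,0,0,0,0,0,-1],[0,0,0,0,0,0,-1]]]}}

```text
time: 3.65
tool_pos: [0.522, 0.0965, 0.1334]
tool_rot: [-0.0, 1.0, 0.0, 0.001]
contact_force: [0.6, 0.4, 0.3]
gripper_width: 0.751
```

Call:
{"method": "carry_out", "body": {"moves": [[[0,0,0,0,0,0,-1],[0,0,0,0,0,0,-1],[0,0,0,0,0,0,-1],[0,0,0,0,0,0,-1],[0,0,0,0,0,0,-1],[0,0,0,0,0,0,-1],[0,0,0,0,0,0,-1],[0,0,0,0,0,0,-1]]]}}

```text
time: 4.32
tool_pos: [0.5224, 0.0957, 0.1331]
tool_rot: [-0.0, 1.0, -0.0, 0.001]
contact_force: [-0.4, 0.1, 4.7]
gripper_width: 0.155
```

Call:
{"method": "carry_out", "body": {"moves": [[[0,0,0,0,0,-0.1,-1],[0,0,0,0,0,-0.2,-1],[0,0,0,0,0,-0.3,-1],[0,0,0,0,0,-0.4,-1],[0,0,0,0,0,-0.4,-1],[0,0,0,0,0,-0.3,-1],[0,0,0,0,0,-0.1,-1],[0,0,0,0,0,0,-1]]]}}

```text
time: 4.98
tool_pos: [0.5225, 0.0957, 0.2059]
tool_rot: [-0.0, 1.0, -0.0, 0.001]
contact_force: [0.2, 0.4, -3.9]
gripper_width: 0.148
```

```bash
python3 - <<'E'
from h import *
print(state()["tool_pos"],state()["contact_force"])
f=cam("scene");save(f,"s2.png")
E
```

```text
[0.52253157 0.09570789 0.20587872] [ 0.17880355  0.42154275 -3.9109257 ]
```

View pics/s2.png

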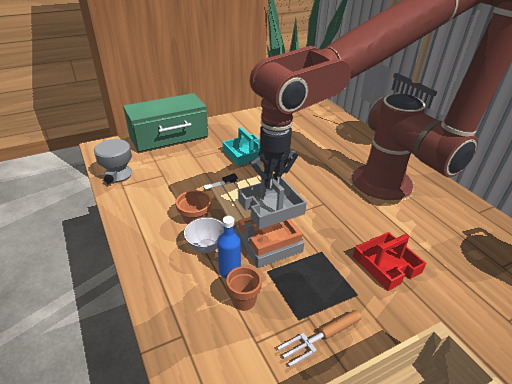

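The top tray is up and level at about (275,195). The drip tray is still on the base. I carry the tray over the mat.

Call:
{"method": "carry_out", "body": {"moves": [[[0,0,0,-0.05,-0.3,0,-1],[0,0,0,-0.09,-0.6,0,-1],[0,0,0,-0.1,-0.7,0,-1],[0,0,0,-0.1,-0.7,0,-1],[0,0,0,-0.1,-0.7,0,-1],[0,0,0,-0.1,-0.7,0,-1],[0,0,0,-0.1,-0.6,0,-1],[0,0,0,-0.06,-0.27,0,-1]]]}}

```text
time: 5.7
tool_pos: [0.492, 0.2815, 0.2024]
tool_rot: [-0.0, 1.0, 0.001, -0.002]
contact_force: [-0.4, -0.9, -2.5]
gripper_width: 0.155
```

Call:
{"method": "carry_out", "body": {"moves": [[[0,0,0,0,0,0,-1],[0,0,0,0,0,0.4,-1],[0,0,0,0,0,0.7,-1],[0,0,0,0,0,0.7,-1],[0,0,0,0,0,0.6,-1],[0,0,0,0,0,0.4,-1],[0,0,0,0,0,0.15,-1],[0,0,0,0,0,0,-1]]]}}

```text
time: 6.37
tool_pos: [0.4922, 0.2772, 0.0833]
tool_rot: [0.001, 1.0, -0.001, -0.002]
contact_force: [0.7, -0.8, -2.6]
gripper_width: 0.153
```

Call:
{"method": "carry_out", "body": {"moves": [[[0,0,0,0,0,0.06,-1],[0,0,0,0,0,0.06,-1],[0,0,0,0,0,0.05,-1],[0,0,0,0,0,0.04,-1],[0,0,0,0,0,0.03,-1],[0,0,0,0,0,0.03,-1],[0,0,0,0,0,0.02,-1],[0,0,0,0,0,0,-1]]]}}

```text
time: 7.03
tool_pos: [0.4938, 0.2785, 0.0743]
tool_rot: [0.0, 1.0, -0.0, -0.0]
contact_force: [-0.1, -0.4, -4.0]
gripper_width: 0.152
```

Call:
{"method": "carry_out", "body": {"moves": [[[0,0,0,0,0,0.02,-1],[0,0,0,0,0,0.02,-1],[0,0,0,0,0,0.02,-1],[0,0,0,0,0,0,-1]]]}}

```text
time: 7.37
tool_pos: [0.4938, 0.2784, 0.0719]
tool_rot: [0.0, 1.0, -0.0, -0.0]
contact_force: [0.8, -0.6, -3.1]
gripper_width: 0.152
```

Call:
{"method": "carry_out", "body": {"moves": [[[0,0,0,0,0,0.02,-1],[0,0,0,0,0,0.02,-1],[0,0,0,0,0,0,-1]]]}}

```text
time: 7.62
tool_pos: [0.494, 0.2786, 0.0712]
tool_rot: [0.0, 1.0, -0.0, -0.0]
contact_force: [-2.1, -0.6, 2.0]
gripper_width: 0.154
```

Contact with the mat is felt (force changed from -3 to +2 N), so I release and rise.

Call:
{"method": "carry_out", "body": {"moves": [[[0,0,0,0,0,0,0],[0,0,0,0,0,0,0.3],[0,0,0,0,0,0,0.6],[0,0,0,0,0,0,0.6],[0,0,0,0,0,0,0.6],[0,0,0,0,0,0,0.6],[0,0,0,0,0,-0.3,0.6],[0,0,0,0,0,-0.6,0.6]]]}}

```text
time: 8.28
tool_pos: [0.4914, 0.2775, 0.1038]
tool_rot: [0.001, 1.0, -0.0, -0.003]
contact_force: [0.1, 0.6, -0.1]
gripper_width: 0.8
```

Call:
{"method": "carry_out", "body": {"moves": [[[0,0,0,0,0,-0.9,1],[0,0,0,0,0,-0.9,1],[0,0,0,0,0,-0.9,1],[0,0,0,0,0,-0.6,1],[0,0,0,0,0,0,1],[0,0,0,0,0,0,1]]]}}

```text
time: 8.78
tool_pos: [0.495, 0.279, 0.242]
tool_rot: [-0.001, 1.0, -0.0, 0.003]
contact_force: [-0.8, -0.0, 1.0]
gripper_width: 1.002
```

```bash
cat > m.py <<'E'
from h import *
import sys
def look(tag):
    print(state()["time"],state()["tool_pos"],state()["tool_rot"].round(4),state()["contact_force"].round(1))
    for n in("top","scene"):
        f=cam(n);save(f,n+tag+".png");np.savez(n+tag+".npz",**f);P=cloud(f);z=P[...,2];hsv=cv2.cvtColor(f["frame"],cv2.COLOR_RGB2HSV);h,s,v=cv2.split(hsv)
        x,y=P[...,0],P[...,1];ok=(f["z_map"]>0)&(x>0.38)&(x<0.62)&(abs(y-.08)<.3)
        def big(m,name):
            nb,l,st,c=cv2.connectedComponentsWithStats(m.astype(np.uint8))
            if nb>1:
                i=1+st[1:,4].argmax(); print(n,name,c[i].round(),*rect(P,l==i),"z",np.percentile(z[l==i],[5,50,95]).round(4))
        big(ok&((h<9)|(h>175))&(s>110)&(z>.055)&(z<.08),"drip rim")
        g=ok&(s<70)
        big(g&(z>.088)&(z<.106),"handle(mat)")
        big(g&(z>.038)&(z<.05)&(y>.18),"rim(mat)")
if __name__=="__main__": look(sys.argv[1])
E
python3 m.py 3
```

```text
8.7833 [0.49502033 0.27899039 0.24196838] [-1.0e-03  1.0e+00 -4.0e-04  2.6e-03] [-0.8 -0.   1. ]
top drip rim [248. 223.] [452.3  77. ] [10.2  0.2] 86.08 4 z [0.066  0.0686 0.0737]
top handle(mat) [243. 182.] [588.8  92.5] [17.4 20.3] 1.38 40 z [0.091  0.0967 0.1021]
top rim(mat) [207. 225.] [450.  212.4] [14.  55.3] 76.24 33 z [0.0384 0.0418 0.0481]
scene drip rim [240. 220.] [583.6  32.7] [3.3 0. ] 128.03 2 z [0.0652 0.0658 0.0663]
scene handle(mat) [315. 260.] [494.4 278.2] [ 16.8 101.4] 1.03 238 z [0.0896 0.0985 0.1012]
scene rim(mat) [312. 276.] [493.6 277.5] [133.2 142.2] 89.98 563 z [0.0387 0.0438 0.0466]
```

View pics/scene3.png

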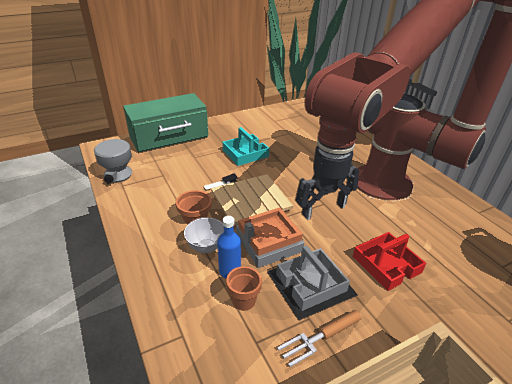

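```bash
sed -i 's/big(ok&((h<9).*/big(ok\&(h>4)\&(h<15)\&(s>110)\&(z>.02)\&(z<.08)\&(y<.17)\&(x<.6),"drip")/' m.py; python3 - <<'E'
import m
from h import *
f=dict(np.load("top3.npz"));hsv=cv2.cvtColor(f["frame"],cv2.COLOR_RGB2HSV)
for n,pts in(("top",[(228,205),(260,205),(243,222)]),("scene",[(265,235),(285,233)])):
    f=dict(np.load(n+"3.npz"));hsv=cv2.cvtColor(f["frame"],cv2.COLOR_RGB2HSV);P=cloud(f)
    for u,v in pts: print(n,hsv[v,u],P[v,u].round(3))
    h,s,v=cv2.split(hsv);x,y,z=P[...,0],P[...,1],P[...,2]
    mm=(h<15)&(s>100)&(z>.045)&(z<.075)&(abs(x-.52)<.09)&(abs(y-.09)<.09);print(rect(P,mm))
E
```

```text
top [ 10 160 151] [0.515 0.144 0.053]
top [ 10 159 242] [0.514 0.035 0.063]
top [ 10 159 239] [0.456 0.092 0.061]
(array([522.5,  94.3]), array([129.9, 141.1]), 88.68, 1426)
scene [  9 142 131] [0.541 0.106 0.05 ]
scene [ 10 145 232] [0.485 0.123 0.05 ]
(array([522.7,  96.5]), array([142.7, 133.7]), 0.24, 1705)
```

The top tray is flat on the mat at (312,278) and the drip tray is exposed on the base at about (275,232). With the fingers shut, I will hook inside its recess, first against the robot-side wall.

Call:
{"method": "carry_out", "body": {"moves": [[[0,0,0,-0.03,0.5,0,-1],[0,0,0,-0.03,0.8,0,-1],[0,0,0,-0.03,0.8,0,-1],[0,0,0,-0.03,0.8,0,-1],[0,0,0,-0.03,0.8,0,-1],[0,0,0,-0.03,0.6,0,-1],[0,0,0,-0.02,0.32,0,-1],[0,0,0,0,0,0,-1]]]}}

```text
time: 9.55
tool_pos: [0.4846, 0.0915, 0.2362]
tool_rot: [0.0, 1.0, -0.002, -0.002]
contact_force: [-0.0, 0.5, 0.8]
gripper_width: 0.0
```

Call:
{"method": "carry_out", "body": {"moves": [[[0,0,0,0,0,0.5,-1],[0,0,0,0,0,0.8,-1],[0,0,0,0,0,0.8,-1],[0,0,0,0,0,0.8,-1],[0,0,0,0,0,0.6,-1],[0,0,0,0,0,0.3,-1],[0,0,0,0,0,0,-1],[0,0,0,0,0,0,-1]]]}}

```text
time: 10.22
tool_pos: [0.4853, 0.0941, 0.086]
tool_rot: [-0.0, 1.0, -0.0, -0.001]
contact_force: [0.4, -0.1, 0.3]
gripper_width: -0.002
```

```bash
python3 - <<'E'
from h import *
s=state();print(s["tool_pos"],s["tool_rot"],s["contact_force"],s["gripper_width"])
f=cam("wrist");save(f,"w4.png")
E
```

```text
[0.48530254 0.09414262 0.08602041] [-2.88892686e-05  9.99999599e-01 -1.92060720e-04 -8.73824396e-04] [ 0.40192264 -0.07311488  0.32007743] -0.0018356049165553763
```

View pics/w4.png

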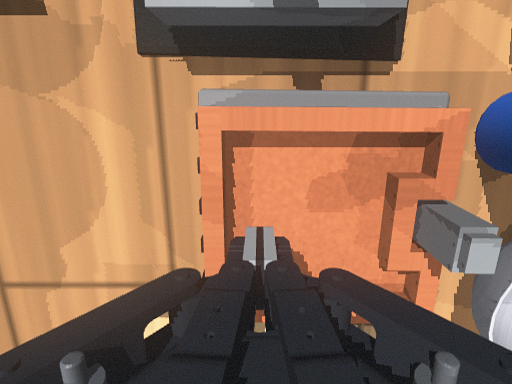

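The fingers are shut above the recess (tips near (258,240)) and the key is at (455,240), well clear. I lower into the recess and draw in -x.

Call:
{"method": "carry_out", "body": {"moves": [[[0,0,0,0,0,0.3,-1],[0,0,0,0,0,0.27,-1],[0,0,0,0,0,0.14,-1],[0,0,0,0,0,0.07,-1],[0,0,0,0,0,0,-1],[0,0,0,0,0,0,-1]]]}}

```text
time: 10.77
tool_pos: [0.4857, 0.0937, 0.0552]
tool_rot: [0.0, 1.0, -0.001, -0.0]
contact_force: [0.1, -0.0, -0.1]
gripper_width: -0.001
```

Call:
{"method": "carry_out", "body": {"moves": [[[0,0,0,-0.05,0,0,-1],[0,0,0,-0.1,0,0,-1],[0,0,0,-0.1,0,0,-1],[0,0,0,-0.1,0,0,-1],[0,0,0,-0.1,0,0,-1],[0,0,0,0,0,0,-1]]]}}

```text
time: 11.27
tool_pos: [0.4675, 0.0938, 0.0558]
tool_rot: [-0.0, 1.0, -0.0, 0.0]
contact_force: [0.3, 0.3, 0.7]
gripper_width: 0.003
```

Call:
{"method": "carry_out", "body": {"moves": [[[0,0,0,-0.1,0,0,-1],[0,0,0,-0.1,0,0,-1],[0,0,0,0,0,0,-1]]]}}

```text
time: 11.52
tool_pos: [0.4596, 0.0938, 0.0558]
tool_rot: [-0.0, 1.0, -0.0, 0.0]
contact_force: [1.4, -0.4, 2.0]
gripper_width: -0.001
```

```bash
python3 m.py 5 | grep -v rim
```

```text
11.5167 [0.45961565 0.09379134 0.05577303] [-0.e+00  1.e+00 -4.e-04  4.e-04] [ 1.4 -0.4  2. ]
top drip [242. 193.] [553.   93.2] [ 54.6 129.2] 0.32 388 z [0.044  0.0628 0.0708]
top handle(mat) [188. 210.] [493.7 274.5] [95.8 13.1] 88.84 120 z [0.0915 0.0987 0.1037]
scene drip [275. 230.] [504.5  78.4] [169.7 141.6] 89.31 1570 z [0.0471 0.0535 0.0681]
scene handle(mat) [315. 260.] [494.8 277.8] [ 15.3 101.2] 0.25 238 z [0.0889 0.0986 0.1013]
```

View pics/scene5.png

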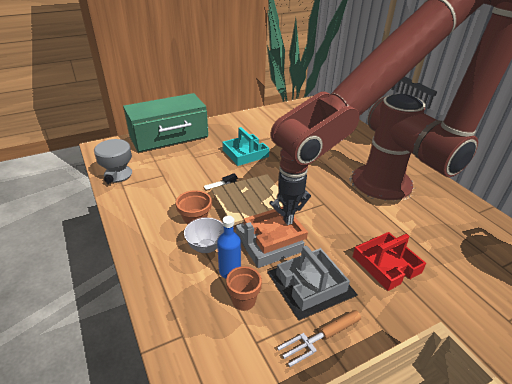

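The drip tray follows: its far edge has moved about 12 mm. I draw another 17 mm.

Call:
{"method": "carry_out", "body": {"moves": [[[0,0,0,-0.1,0,0,-1],[0,0,0,-0.1,0,0,-1],[0,0,0,-0.1,0,0,-1],[0,0,0,-0.1,0,0,-1],[0,0,0,-0.03,0,0,-1],[0,0,0,0,0,0,-1]]]}}

```text
time: 12.12
tool_pos: [0.4424, 0.0938, 0.0556]
tool_rot: [-0.0, 1.0, -0.0, 0.0]
contact_force: [3.1, -0.0, 2.6]
gripper_width: -0.002
```

```bash
python3 m.py 6 | grep -v rim
```

```text
12.1167 [0.44239442 0.09379006 0.05557849] [-0.e+00  1.e+00 -4.e-04  2.e-04] [ 3.1 -0.   2.6]
top drip [242. 198.] [528.8  92.5] [ 63.4 130.1] 2.48 430 z [0.045  0.062  0.0701]
top handle(mat) [188. 210.] [493.  273.4] [98.2 13.3] 89.93 124 z [0.0916 0.0981 0.103 ]
scene drip [279. 228.] [487.2  76.3] [173.3 142.1] 88.89 1605 z [0.047  0.0537 0.0682]
scene handle(mat) [315. 260.] [494.7 277.7] [100.   15.7] 89.44 236 z [0.0897 0.0987 0.1012]
```

View pics/top6.png

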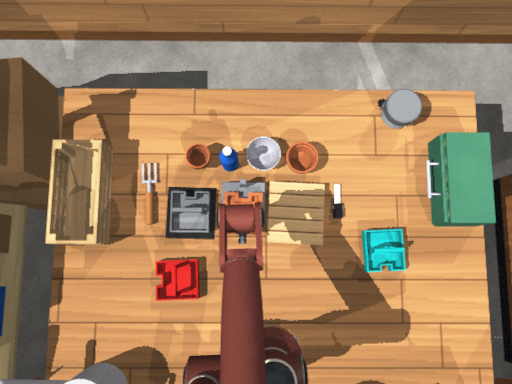

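Call:
{"method": "carry_out", "body": {"moves": [[[0,0,0,0.2,0,0,-1],[0,0,0,0.3,0.15,0,-1],[0,0,0,0.3,0.25,0,-1],[0,0,0,0.3,0.25,0,-1],[0,0,0,0.14,0.15,0.04,-1],[0,0,0,0,0.05,0,-1],[0,0,0,0,0,0,-1]]]}}

```text
time: 12.8
tool_pos: [0.4909, 0.0595, 0.0524]
tool_rot: [-0.0, 1.0, -0.001, -0.002]
contact_force: [0.0, 0.3, -0.2]
gripper_width: 0.003
```

Call:
{"method": "carry_out", "body": {"moves": [[[0,0,0,0,0.1,0,-1],[0,0,0,0,0.15,0,-1],[0,0,0,0,0.2,0,-1],[0,0,0,0,0.2,0,-1],[0,0,0,0,0.2,0,-1],[0,0,0,0,0.1,0,-1],[0,0,0,0,0.05,0,-1],[0,0,0,0,0,0,-1]]]}}

```text
time: 13.47
tool_pos: [0.4922, 0.0188, 0.0539]
tool_rot: [0.0, 1.0, -0.001, 0.0]
contact_force: [0.5, -0.1, -0.8]
gripper_width: -0.001
```

```bash
python3 m.py 7 | grep -v rim
```

```text
13.4667 [0.49218215 0.01883014 0.05388288] [ 4.e-04  1.e+00 -8.e-04  2.e-04] [ 0.5 -0.1 -0.8]
top drip [239. 213.] [489.1 104.5] [146.6  37. ] 0.66 433 z [0.0452 0.0568 0.0705]
top handle(mat) [188. 210.] [492.9 274. ] [12.9 96.5] 0.16 122 z [0.093  0.0979 0.1046]
scene drip [275. 220.] [487.8  45.4] [142.4 165.7] 1.38 1605 z [0.0472 0.0546 0.0681]
scene handle(mat) [315. 260.] [494.6 277.7] [101.1  16.4] 88.54 239 z [0.089  0.0985 0.1017]
```

View pics/scene7.png

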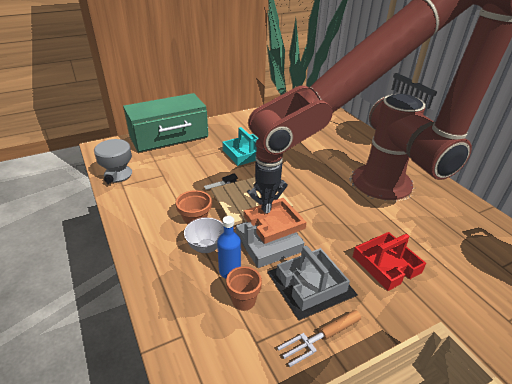

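The drip tray slides sideways, clear of the key, with its +y edge now near y = 0.123. I continue toward the step.

Call:
{"method": "carry_out", "body": {"moves": [[[0,0,0,0,0.1,0,-1],[0,0,0,0,0.2,0,-1],[0,0,0,0,0.3,0,-1],[0,0,0,0,0.3,0,-1],[0,0,0,0,0.3,0,-1],[0,0,0,0,0.3,0,-1],[0,0,0,0,0.3,0,-1],[0,0,0,0,0.2,0,-1]]]}}

```text
time: 14.23
tool_pos: [0.4917, -0.062, 0.0535]
tool_rot: [0.0, 1.0, -0.001, -0.0]
contact_force: [-0.9, 0.7, -1.1]
gripper_width: 0.002
```

```bash
python3 m.py 8 | grep -v rim
```

```text
14.2333 [ 0.49172258 -0.06201854  0.05348405] [ 2.e-04  1.e+00 -1.e-03 -3.e-04] [-0.9  0.7 -1.1]
top drip [264. 211.] [491.5  16.4] [148.9  51.3] 0.19 557 z [0.0437 0.0542 0.0697]
top handle(mat) [188. 210.] [493.8 274.5] [96.2 13.3] 88.84 118 z [0.0935 0.0978 0.1025]
scene drip [262. 205.] [475.8 -37.2] [168.3 166. ] 89.96 1412 z [0.0456 0.0539 0.0678]
scene handle(mat) [315. 260.] [494.6 278. ] [100.5  15.5] 89.61 238 z [0.0894 0.0986 0.1016]
```

View pics/scene8.png

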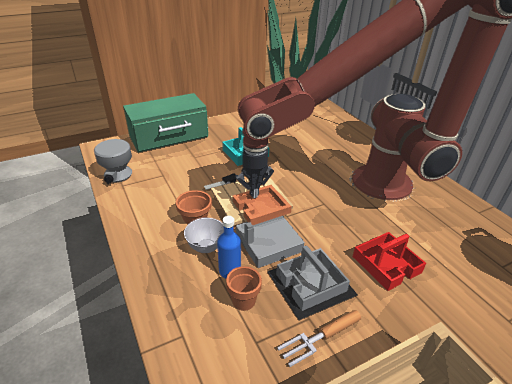

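Call:
{"method": "carry_out", "body": {"moves": [[[0,0,0,0,0.15,0,-1],[0,0,0,0,0.25,0,-1],[0,0,0,0,0.3,0,-1],[0,0,0,0,0.3,0,-1],[0,0,0,0,0.3,0,-1],[0,0,0,0,0.25,0,-1],[0,0,0,0,0.12,0,-1],[0,0,0,0,0,0,-1]]]}}

```text
time: 15.0
tool_pos: [0.492, -0.1289, 0.0538]
tool_rot: [0.001, 1.0, -0.001, 0.0]
contact_force: [0.6, 0.4, -0.2]
gripper_width: 0.005
```

Call:
{"method": "carry_out", "body": {"moves": [[[0,0,0,0,-0.2,0,-1],[0,0,0,0,-0.2,0,-1],[0,0,0,0,0,-0.3,-1],[0,0,0,0,0,-0.9,-1],[0,0,0,0,0,-0.9,-1],[0,0,0,0,0,-0.9,-1],[0,0,0,0,-0.5,-0.9,-1],[0,0,0,0,-0.8,-0.6,1]]]}}

```text
time: 15.67
tool_pos: [0.4932, -0.06, 0.2393]
tool_rot: [0.002, 1.0, -0.002, 0.003]
contact_force: [0.5, -0.1, 1.2]
gripper_width: 0.126
```

Call:
{"method": "carry_out", "body": {"moves": [[[0,0,0,0,-0.9,0,1],[0,0,0,0,-0.9,0,1],[0,0,0,0,-0.9,0,1],[0,0,0,0,-0.9,0,1],[0,0,0,0,-0.9,0,1],[0,0,0,0,-0.9,0,1],[0,0,0,0,-0.5,0,1],[0,0,0,0,0,0,1]]]}}

```text
time: 16.33
tool_pos: [0.4914, 0.1809, 0.2348]
tool_rot: [-0.001, 1.0, 0.003, 0.001]
contact_force: [-1.1, -1.0, 1.1]
gripper_width: 1.002
```

```bash
python3 m.py 9; python3 - <<'E'
from h import *
for n in("top","scene"):
    f=dict(np.load(n+"9.npz"));P=cloud(f);hsv=cv2.cvtColor(f["frame"],cv2.COLOR_RGB2HSV);h,s,v=cv2.split(hsv);x,y,z=P[...,0],P[...,1],P[...,2]
    m=(h<13)&(s>110)&(z>.055)&(z<.072)&(abs(x-.49)<.1)&(abs(y+.09)<.1);print(n,rect(P,m),"rim z",np.median(z[m]))
    A=np.c_[x[m],y[m],np.ones(m.sum())];print(np.linalg.lstsq(A,z[m],rcond=None)[0])
    m=(s<60)&(z>.034)&(z<.046)&(abs(x-.522)<.1)&(abs(y-.094)<.095);print("deck",rect(P,m),np.median(z[m]))
    m=(s<60)&(z>.085)&(z<.107)&(abs(x-.58)<.04)&(abs(y-.094)<.04);print("key",rect(P,m))
E
```

```text
16.3333 [0.49140373 0.18085621 0.23478102] [-5.0e-04  1.0e+00  2.6e-03  5.0e-04] [-1.1 -1.   1.1]
top drip [296. 213.] [491.7 -87.5] [147.  148.1] 88.2 1639 z [0.0393 0.0494 0.0663]
top handle(mat) [243. 182.] [588.8  92.5] [18.  20.2] 0.35 38 z [0.0902 0.097  0.1041]
top rim(mat) [172. 212.] [494.  336.1] [139.   23.2] 7.3 73 z [0.0389 0.0438 0.0476]
scene drip [252. 193.] [477.8 -91.6] [145.2 162.2] 89.0 1389 z [0.0422 0.0519 0.0654]
scene handle(mat) [315. 260.] [494.9 278.2] [99.3 14.3] 88.78 242 z [0.0893 0.0985 0.1016]
scene rim(mat) [312. 277.] [493.2 277.8] [132.7 143.2] 89.58 545 z [0.0386 0.0437 0.0465]
top (array([488.7, -89.7]), array([129.7, 140.5]), 89.18, 555) rim z 0.06254096383516972
[ 0.0006973  -0.00668463  0.06148762]
deck (array([522.5,  94.7]), array([147.5, 149.6]), 89.79, 1326) 0.03950868291997378
key (array([588.8,  92.5]), array([18. , 20.2]), 0.35, 40)
scene (array([488.3, -87.4]), array([135.5, 140.9]), 88.77, 609) rim z 0.06296231631844318
[-0.0002096  -0.00204877  0.06224407]
deck (array([521. ,  96.3]), array([152.7, 154.5]), 89.1, 1737) 0.04069296023008173
key (array([589.1,  95.4]), array([17.6, 25.5]), 0.95, 69)
```

View pics/top9.png

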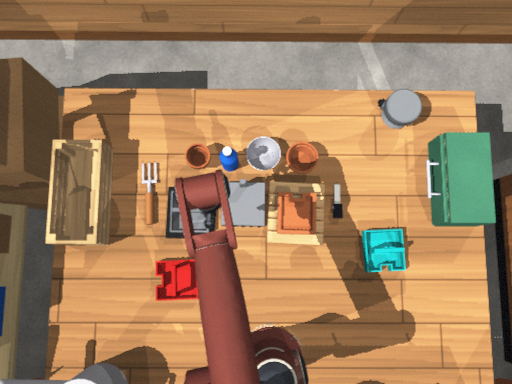

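The drip tray lies on the step at about (0.489, -0.088), flat and centred within 3 mm. I go back for the top tray.

Call:
{"method": "carry_out", "body": {"moves": [[[0,0,0,0.05,-0.5,0,1],[0,0,0,0,-0.6,0,1],[0,0,0,0,-0.6,0,1],[0,0,0,0,-0.5,0,1],[0,0,0,0,-0.24,0,1],[0,0,0,0,0,0,1],[0,0,0,0,0,0,1]]]}}

```text
time: 17.02
tool_pos: [0.4944, 0.2736, 0.2338]
tool_rot: [0.0, 1.0, -0.001, 0.0]
contact_force: [0.4, -0.9, 0.6]
gripper_width: 1.0
```

```bash
python3 - <<'E'
from h import *
s=state();print(s["tool_pos"],s["tool_rot"])
f=cam("wrist");save(f,"w10.png");P=cloud(f);z=P[...,2];x,y=P[...,0],P[...,1]
m=(z>0.09)&(z<0.104)&(x>.4)&(x<.58)&(abs(y-.278)<.1)&(f["z_map"]>0)
print(rect(P,m))
E
```

```text
[0.49444023 0.27362482 0.23383767] [ 4.55028325e-04  9.99999736e-01 -5.60107522e-04  8.28581952e-05]
(array([493.5, 277.3]), array([13.6, 98.9]), 0.14, 1556)
```

View pics/w10.png

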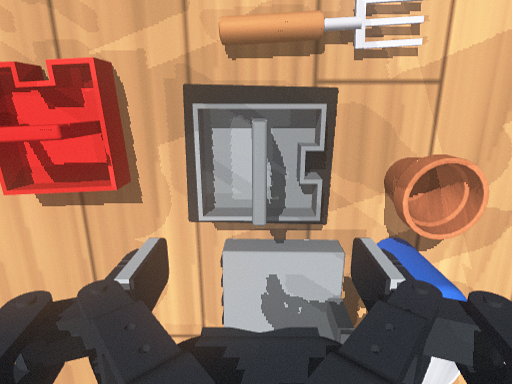

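The wrist view shows the tray square on the mat, with its bar at (259,170). I descend and grip.

Call:
{"method": "carry_out", "body": {"moves": [[[0,0,0,-0.02,-0.11,0.5,1],[0,0,0,0,0,0.8,1],[0,0,0,0,0,0.8,1],[0,0,0,0,0,0.8,1],[0,0,0,0,0,0.6,1],[0,0,0,0,0,0.4,1],[0,0,0,0,0,0.1,1],[0,0,0,0,0,0,1]]]}}

```text
time: 17.73
tool_pos: [0.4927, 0.2774, 0.0723]
tool_rot: [0.001, 1.0, -0.001, -0.001]
contact_force: [-0.9, -0.0, 0.8]
gripper_width: 1.0
```

Call:
{"method": "carry_out", "body": {"moves": [[[0,0,0,0,0,0,-1],[0,0,0,0,0,0,-1],[0,0,0,0,0,0,-1],[0,0,0,0,0,0,-1],[0,0,0,0,0,0,-1],[0,0,0,0,0,0,-1],[0,0,0,0,0,0,-1],[0,0,0,0,0,0,-1]]]}}

```text
time: 18.4
tool_pos: [0.4941, 0.2791, 0.0745]
tool_rot: [-0.0, 1.0, -0.0, 0.001]
contact_force: [0.5, -0.3, 2.1]
gripper_width: 0.149
```

Call:
{"method": "carry_out", "body": {"moves": [[[0,0,0,0,0,0,-1],[0,0,0,0,0,0,-1],[0,0,0,0,0,0,-1]]]}}

```text
time: 18.65
tool_pos: [0.4941, 0.2791, 0.0744]
tool_rot: [-0.0, 1.0, -0.0, 0.001]
contact_force: [1.1, -0.2, 4.2]
gripper_width: 0.152
```

Call:
{"method": "carry_out", "body": {"moves": [[[0,0,0,0,0,-0.1,-1],[0,0,0,0,0,-0.3,-1],[0,0,0,0,0,-0.6,-1],[0,0,0,0,0,-0.7,-1],[0,0,0,0,0,-0.7,-1],[0,0,0,0,0,-0.5,-1],[0,0,0,0,0,-0.2,-1],[0,0,0,0,0,0,-1]]]}}

```text
time: 19.32
tool_pos: [0.4943, 0.2793, 0.2001]
tool_rot: [-0.001, 1.0, -0.0, 0.002]
contact_force: [0.3, -0.5, -3.8]
gripper_width: 0.15
```

Call:
{"method": "carry_out", "body": {"moves": [[[0,0,0,0.03,0.3,0,-1],[0,0,0,0.1,0.6,0,-1],[0,0,0,0.12,0.8,0,-1],[0,0,0,0.12,0.8,0,-1],[0,0,0,0.12,0.8,0,-1],[0,0,0,0.12,0.7,0,-1],[0,0,0,0.08,0.4,0,-1],[0,0,0,0.03,0.18,0,-1]]]}}

```text
time: 19.98
tool_pos: [0.5207, 0.0928, 0.1947]
tool_rot: [0.001, 1.0, -0.002, -0.003]
contact_force: [0.4, 0.5, -2.8]
gripper_width: 0.144
```

Call:
{"method": "carry_out", "body": {"moves": [[[0,0,0,0,0,0,-1],[0,0,0,0,0,0,-1],[0,0,0,0,0,0,-1]]]}}

```text
time: 20.23
tool_pos: [0.5215, 0.0965, 0.1968]
tool_rot: [-0.0, 1.0, 0.0, -0.001]
contact_force: [-0.4, 0.6, -3.3]
gripper_width: 0.152
```

```bash
python3 - <<'E'
from h import *
s=state();print(s["tool_pos"],s["tool_rot"],s["contact_force"])
f=cam("wrist");save(f,"w11.png");P=cloud(f);z=P[...,2];x,y=P[...,0],P[...,1]
tb=s["tool_pos"][2]-.0704
print("bottom",tb)
m=(z>tb+.032)&(z<tb+.046)&(x>.4)&(x<.62)&(abs(y-.094)<.1)&(f["z_map"]>0)
print(rect(P,m))
f=cam("scene");save(f,"s11.png")
E
```

```text
[0.52145416 0.09650656 0.19675985] [-2.31656632e-04  9.99999587e-01  2.21046675e-05 -8.78725857e-04] [-0.44187971  0.55794086 -3.30787189]
bottom 0.12635985225090007
(array([521. ,  93.8]), array([140.9, 130.3]), 0.05, 7169)
```

View pics/w11.png

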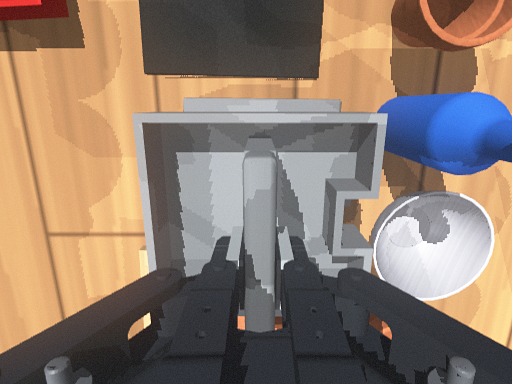

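View pics/s11.png

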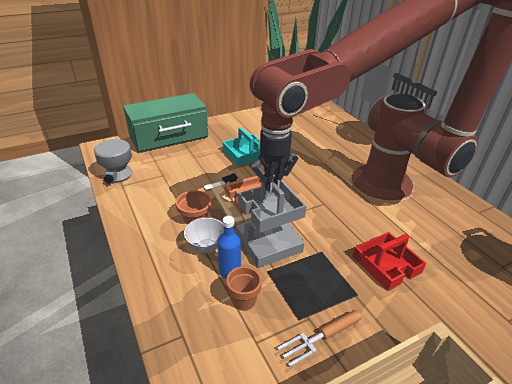

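The tray is level over the base, centre measured at (0.521, 0.094), square to within 0.1°. I lower it round the key.

Call:
{"method": "carry_out", "body": {"moves": [[[0,0,0,0.03,0,0.2,-1],[0,0,0,0,0,0.25,-1],[0,0,0,0,0,0.25,-1],[0,0,0,0,0,0.25,-1],[0,0,0,0,0,0.2,-1],[0,0,0,0,0,0.1,-1],[0,0,0,0,0,0,-1],[0,0,0,0,0,0,-1]]]}}

```text
time: 21.0
tool_pos: [0.5232, 0.0956, 0.1474]
tool_rot: [0.0, 1.0, -0.0, -0.0]
contact_force: [0.6, 0.1, -3.9]
gripper_width: 0.148
```

Call:
{"method": "carry_out", "body": {"moves": [[[0,0,0,0,0,0.15,-1],[0,0,0,0,0,0.15,-1],[0,0,0,0,0,0.15,-1],[0,0,0,0,0,0.1,-1],[0,0,0,0,0,0.05,-1],[0,0,0,0,0,0,-1]]]}}

```text
time: 21.5
tool_pos: [0.5228, 0.0957, 0.1227]
tool_rot: [0.0, 1.0, -0.0, -0.001]
contact_force: [0.2, -0.2, -2.4]
gripper_width: 0.155
```

Call:
{"method": "carry_out", "body": {"moves": [[[0,0,0,0,0,0.06,-1],[0,0,0,0,0,0.06,-1],[0,0,0,0,0,0.05,-1],[0,0,0,0,0,0.04,-1],[0,0,0,0,0,0.03,-1],[0,0,0,0,0,0.02,-1],[0,0,0,0,0,0,-1]]]}}

```text
time: 22.08
tool_pos: [0.5232, 0.0957, 0.1131]
tool_rot: [0.0, 1.0, -0.0, -0.0]
contact_force: [0.6, 0.1, -3.1]
gripper_width: 0.151
```

Call:
{"method": "carry_out", "body": {"moves": [[[0,0,0,0,0,0.02,-1],[0,0,0,0,0,0.02,-1],[0,0,0,0,0,0,-1]]]}}

```text
time: 22.33
tool_pos: [0.5233, 0.0957, 0.1116]
tool_rot: [-0.0, 1.0, -0.0, -0.0]
contact_force: [-0.1, 0.3, -2.8]
gripper_width: 0.15
```

Call:
{"method": "carry_out", "body": {"moves": [[[0,0,0,0,0,0.02,-1],[0,0,0,0,0,0.02,-1],[0,0,0,0,0,0,-1],[0,0,0,0,0,0,-1]]]}}

```text
time: 22.67
tool_pos: [0.5235, 0.0957, 0.1105]
tool_rot: [-0.0, 1.0, -0.0, 0.0]
contact_force: [-1.3, -0.4, 0.6]
gripper_width: 0.152
```

Contact is felt (-2.8 to +0.6 N). One small press more, then release and rise.

Call:
{"method": "carry_out", "body": {"moves": [[[0,0,0,0,0,0.02,-1],[0,0,0,0,0,0,-1],[0,0,0,0,0,0,0],[0,0,0,0,0,0,0.3],[0,0,0,0,0,0,0.6],[0,0,0,0,0,0,0.6],[0,0,0,0,0,0,0.6],[0,0,0,0,0,0,0.6]]]}}

```text
time: 23.33
tool_pos: [0.5234, 0.0957, 0.1092]
tool_rot: [-0.0, 1.0, -0.0, 0.0]
contact_force: [-0.4, 0.2, 0.2]
gripper_width: 0.796
```

Call:
{"method": "carry_out", "body": {"moves": [[[0,0,0,0,0,-0.3,0.6],[0,0,0,0,0,-0.6,0.6],[0,0,0,0,0,-0.9,1],[0,0,0,0,0,-0.9,1],[0,0,0,0,0,-0.6,1],[0,0,0,0,0,0,1],[0,0,0,0,0,0,1]]]}}

```text
time: 23.92
tool_pos: [0.5246, 0.0957, 0.2446]
tool_rot: [-0.0, 1.0, -0.0, 0.003]
contact_force: [-1.2, -0.1, -1.1]
gripper_width: 1.003
```

```bash
python3 - <<'E'
from h import *
s=state();print(s["time"],s["tool_pos"],s["contact_force"])
for n in("wrist","scene"):
    f=cam(n);save(f,n+"12.png");P=cloud(f);hsv=cv2.cvtColor(f["frame"],cv2.COLOR_RGB2HSV);S=hsv[...,1];h=hsv[...,0];x,y,z=P[...,0],P[...,1],P[...,2]
    r=(abs(x-.522)<.09)&(abs(y-.094)<.09)&(f["z_map"]>0)&(S<80)
    for nm,m in(("handle",r&(z>.128)&(z<.142)),("rim",r&(z>.073)&(z<.086)&(abs(x-.522)<.08))):
        print(n,nm,rect(P,m),np.median(z[m]))
        A=np.c_[x[m]-.522,y[m]-.094,np.ones(m.sum())];print("  tilt",np.linalg.lstsq(A,z[m],rcond=None)[0].round(4))
    m=r&(z>.09)&(z<.107)&(abs(x-.588)<.025)&(abs(y-.094)<.025);print(n,"key",rect(P,m))
    m=(h<13)&(S>110)&(z>.055)&(z<.072)&(abs(x-.49)<.1)&(abs(y+.09)<.1);print(n,"drip",rect(P,m),np.median(z[m]))
E
```

```text
23.9167 [0.52459002 0.09574964 0.24461522] [-1.17585584 -0.09610817 -1.09042303]
wrist handle (array([523.3,  93.7]), array([14. , 99.3]), 0.03, 1800) 0.13476855062451132
  tilt [ 0.0031 -0.0003  0.1347]
wrist rim (array([524.7,  93.1]), array([130.5, 143.3]), 89.93, 3382) 0.07984745666916387
  tilt [0.0001 0.0039 0.0793]
wrist key (array([588. ,  94.4]), array([23.4, 18.2]), 89.37, 455)
wrist drip (array([488.2, -76.5]), array([109.8, 140.4]), 88.98, 3037) 0.0628473422460113
scene handle (array([523.5,  94.5]), array([ 15.6, 101.9]), 0.68, 146) 0.13509329696236144
  tilt [-0.1989 -0.0163  0.1354]
scene rim (array([525.3,  94.7]), array([134.2, 146. ]), 89.56, 500) 0.07954251883216107
  tilt [ 0.0019 -0.003   0.079 ]
scene key (array([588.5,  95.8]), array([17.5, 26.1]), 7.1, 54)
scene drip (array([488.4, -86.6]), array([138.5, 140.8]), 88.24, 562) 0.06316991377320619
```

View pics/wrist12.png

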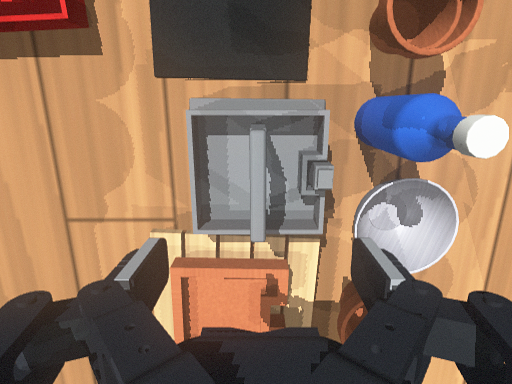

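View pics/scene12.png

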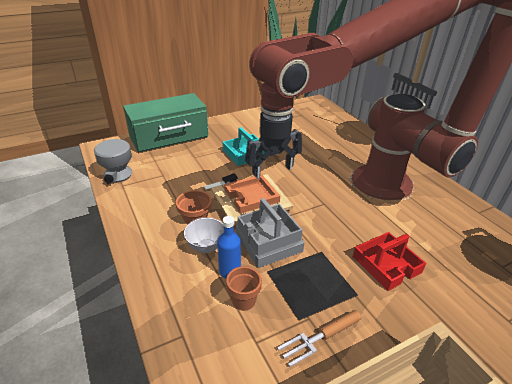

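The top tray sits flat on the deck (rim at 0.080, bar top at 0.135) with the key at (320,177) in its notch. The drip tray is on the step and the arm is clear, so I hand in.

```bash
python3 -c "
from plant import ticket
print(ticket.job_done())"
```

```text
the job is handed in; nothing more can be done
None
```

The job is done and handed in at about 24 s of the 64 s allowed; no verdict was reported.

- **Top tray to the mat:** I lifted it level by its handle and set it flat near the mat's centre, about (0.494, 0.278).
- **Drip tray to the step:** With the shut fingers inside its recess, I drew it about 30 mm off the key. I then slid it across onto the step without lifting it.
- **Top tray back on the base:** I lowered it round the key until contact was felt, let go and rose clear.

Last checks before handing in:

- **Top tray:** Its handle was within about 1 mm of the base centre and it was square to within 0.7°. The rim was 0.0795–0.080 m up, so its underside was on the deck at about 0.040 m. The key stood in the notch.
- **Drip tray:** It lay at about (0.488, -0.087), within 3 mm of the step centre. Its rim was 0.063 m up, so it lay flat on the step.
- **Bystanders:** They looked unmoved in the images, but I did not measure them.

Two readings disagreed. The scene camera's tilt fit on the thin handle bar gave 0.2, but the rim fits from both cameras and the wrist camera's handle fit gave under 0.004, so I put it down to noise. The wrist camera's drip tray centre was off (-0.0765 in y) because it saw only part of that tray.

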